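# Draw the keeper bolt and slide the lacquered bangle round its drying wire to the stop

### The arm

A 6-joint arm with a two-finger parallel gripper is mounted at the origin on the work surface. World frame = base frame: x ahead of the robot, y to its left, z up, the work surface at z = 0. Lengths are in mm, angles in degrees, forces in N, time in s.
With the tool pointing down it reaches from about 300 to 850 mm from the base axis. Payload 4.2 kg.
Tool frame: the origin (TCP) lies midway between the tips of the shut fingers; the grasp point (between the pads) lies 19 mm behind it; z points along the fingers, x is the direction in which the jaws open and shut, and the axes are right-handed (so a half turn about z gives the same grasp; the last joint's range is limited). The gripper opens to 91 mm and grips with 3 to 60 N. Pads are 32 mm wide; open, the fingers measure 118 mm over their backs; the gripper's body (76 mm by 178 mm) begins 60 mm behind the grasp point.
Start: joints at [-67.666, 18.312, 89.639, -0, 72.044, -1.146], TCP at [229.1, -527.405, 213.976] pointing down, gripper open.
Joint ranges: [-177.97, 177.97], [-48.28, 115.42], [12.27, 149.76], [-77.06, 257.06], [2.81, 150.46], [-146.56, 146.56]. Speed limits (degrees/s): [147.25, 147.25, 180, 180, 180, 180].

### API

Orientations are given as [roll, pitch, yaw] about the fixed x, y, z axes, in that order (R = Rz(yaw) Ry(pitch) Rx(roll)).
In Python, from workcell import monitor, vision, job, models gives the robot as it stands.
- The arm moves only by the shell command python3 -m creep 'ROWS' [FORCE]. ROWS is text: rows parted by semicolons, each of 7 numbers parted by spaces: the shift along the world's x, y, z in cm, then the turn, a rotation vector about the world's x, y, z in rad, then the gripper's target within -1 to 1 (shut at 1, half-way at 0, fully open at -1). In form: tx ty tz ax ay az hand; .... A call has 1 to 12 rows; each row shifts and turns the pose as measured when the row begins; what a row does not reach is not made up. A row lasts 1/12 s, in which the tool goes at most 41.7 mm and 7.16 degrees, less where a joint would pass 70% of its speed; a pose out of reach is approached as far as the arm can. A call is refused whole if a number of a shift passes 4.17 or a number of a turn 0.125, either way. A call with a gripper value outside its range is refused whole. The fingers move at their own pace and stop on an object; FORCE is the grip in N (left out, the last holds). Time passes only in rows, so rows that do not move let the fingers close. It gives the time, the measured TCP pose, the force and the opening at its end, in the units of the state.
- monitor.state(): the state, without advancing time (a new reading comes with each control period).
- vision.grab_frame(name): name is "side" or "top"; returns a dict with "img" (420x560x3 uint8, red, green, blue), "mtx" (3x3 intrinsics, pixels), "view" (4x4, takes a point from world to camera coordinates). Camera axes: x right, y down, z forward; pixel columns grow to the right and rows downward; lengths in mm; the calibration is good to about 2 mm. A picture is of the moment at which its call begins. There is no depth.
- job.job_done(): hands the job in, once; it reports no verdict.
Trained networks look in the newest picture that a camera, given by its name, has taken for a name from the list of things; names that differ only in an ending like _2 or _b are one class to them, and where a whole thing is asked for, a point or a joint stands for the part that bears it (a point fixed in the world has none). Each returns a list of dicts, best first, with "confidence" (0 to 1); they miss things now and then, are a little off and sometimes report something else, mostly with a low value. They report only what shows in the picture. A call takes as long as a camera call. They do not tell look-alikes from the thing itself.
- models.search_frame(camera, query): "rect" ([left, top, right, bottom] in pixels, round what is visible of it).
- models.mark_of(camera, query): "at" ([column, row] in pixels: a listed point, or the origin of a listed thing).
The state is a dict: "time_s": time; "qpos": joint angles; "qvel": joint speeds; "effort": joint torques, N m; "ee_pos": TCP position; "ee_rot": TCP orientation; "force": force on the tool from outside, world axes, zero at the start; "torque": the same for the moment, N m; "gripper_width": finger opening in mm.
Only numpy, scipy, OpenCV 4.12 (cv2) and the standard library are available. Lean on these libraries where they do the work, as an engineer would, in place of code of your own. Each camera call takes 0.05 s, during which the arm holds its last target.

### The job

On the rack with the broad bangle, first draw the keeper bolt fully back by its peg and leave it drawn; then slide the broad bangle along its bent drying wire, round both corners, until it rests against the round stop disc at the wire's end, and leave it hanging there. Its lacquer is fresh, so push it gently (never more than 30 N) and do not lift it off the wire. Leave the thin bangle on the other rack, the bottle, the jar and the steel block where they are.

Things in the scene. Friction and masses are not known exactly. Their poses are not given: they have to be found in the camera images.
- rack: The drying rack with the broad bangle, standing left or right, turned up to 90 degrees either way. Fixed board 170 (x) x 270 (y) x 18 mm; origin at the centre of its underside, on the table, z up. It carries one round steel wire, 8 mm thick, bent to a level S, centre line 145 mm above the table, held only at its two ends, where it turns straight down to the board.
- wire_start (a point): Start of the wire's level part, on its centre line, above the start post: (55, -120, 145) mm in the rack's frame (axes as the rack's). Leg 1 runs from here straight along the rack's +y to y = -35.
- wire_mid (a point): Middle of the wire, on its centre line: (0, 0, 145) mm in the rack's frame. Leg 2 passes through it straight along the rack's -x, from x = 20 to x = -20 at y = 0. The bend from leg 1 is a quarter circle of radius 35 mm about (20, -35); the bend into leg 3 is a quarter circle the other way, radius 35 mm about (-20, 35).
- stop (a point): Where the wire meets the face of the stop disc, at the end of leg 3: (-55, 112, 145) mm in the rack's frame. Leg 3 runs straight along the rack's +y at x = -55 from y = 35 to here. The disc, steel, 32 mm in diameter and 8 mm thick, lies just beyond this face, over the end post (y = 120).
- spare_rack: The other rack, same make, sizes, frame, wire and stop disc as rack, with the thin bangle on it, a jar on its board and its own keeper bolt, which has no part in the job.
- bolt (a joint): Draw of the keeper bolt of rack, in m: 0 shut (its tip crosses under leg 3 and bars the bangle), 0.065 fully back against its stop. It starts 0 to 15 mm drawn, slides along the rack's +x with about 2 N of friction and stays where it is left.
- bolt_peg (a point): On the axis of the bolt's upright peg, 150 mm above the table: (35 + draw, 70, 150) mm in the rack's frame. Peg 12 mm in diameter, top 165 mm above the table; push it along the rack's +x. The bolt is a level 8 mm rod 100 mm above the table, from 115 mm on the -x side of the peg to 5 mm past it, in a fixed block 30 (x) x 24 (y) mm, 108 mm high, centred at (5, 70) in the rack's frame.
- broad_center (a point): Centre of the broad bangle: loose brass ring, outer diameter 68, inner 60, 20 mm wide along its y axis, 110 to 180 g. It hangs on leg 1 (rack y -70 to -40 mm), the wire running through it under the inside of its top: centre 26 mm below the wire's centre line, top 8 mm above it. It slides easily and passes the bends. Touching the stop, its centre is 10 mm before the disc's face.
- thin_center (a point): Centre of the thin bangle, hanging on leg 1 of the spare rack: loose brass ring, outer diameter 68, inner 60, only 6 mm wide along its y axis.
- bottle_center (a point): Centre, half-way up, of the lacquer bottle: round, 34 mm in diameter, 125 mm high (top 143 mm above the table), loose on the board of rack in the hollow of the S between legs 1 and 2, within 8 mm of (-35, -80) in the rack's frame.
- jar_center (a point): Centre, half-way up, of the jar: round, 36 mm in diameter, 115 mm high (top 133 mm above the table), loose on the board of the spare rack, within 8 mm of (-35, -80) in its frame.
- block_center (a point): Centre of a loose steel bench block, 60 x 60 x 20 mm, lying on the table between the racks, nearer the robot.
Things that resemble listed ones, but are neither listed nor needed, are in the scene too. What is meant by the part that bears broad_center is not orange, purple or red, and is the larger of those in its own colour.

How it is judged:
By the outcome, as a careful person would: the job done as asked, in the order asked, and still so for the second after the job is handed in, with the robot touching nothing.
It also fails if it takes over 58 s, if anything falls off the work surface, if the arm or the gripper's body presses on something with over 40 N, if the wrist force passes 120 N, or if a joint passes its speed limit or range.

## Working session

There is one attempt and no reset: what is moved stays moved. The work goes in short steps, Python scripts to look and compute and a shell command to move; the robot and the scene stay as the last step left them, time stands still between calls to the robot, and variables do not carry over. Pictures are saved under pics/ and viewed, and the job is handed in when it is done.

```bash
ls; mkdir -p pics; python3 - <<'E'
from workcell import monitor, vision, models
import cv2,numpy as np
s=monitor.state();print({k:np.round(v,2).tolist() for k,v in s.items()})
for n in("side","top"):
    f=vision.grab_frame(n);cv2.imwrite(f"pics/{n}0.png",f["img"][...,::-1]);print(n,np.round(f["mtx"],1).tolist(),np.round(f["view"],4).tolist())
    for q in("rack","spare_rack","wire_start","wire_mid","stop","bolt_peg","broad_center","thin_center","bottle_center","jar_center","block_center"):
        print(q,[(round(d["confidence"],2),np.round(d["at"]).tolist()) for d in models.mark_of(n,q)[:5]])
E
```

```text
pics
{'time_s': 0.0, 'qpos': [-67.67, 18.35, 89.71, -0.0, 72.04, -1.15], 'qvel': [0.07, 0.05, 0.01, -0.16, 0.02, -0.0], 'effort': [0.0, -41.25, -23.2, 0.07, 0.05, -0.0], 'ee_pos': [228.91, -526.93, 213.11], 'ee_rot': [-180.0, 0.1, -66.52], 'force': [-0.03, -0.21, -0.73], 'torque': [-0.07, -0.04, -0.04], 'gripper_width': 90.99}
side [[441.3, 0.0, 285.1], [0.0, 441.3, 211.8], [0.0, 0.0, 1.0]] [[-0.8449, -0.5346, 0.0169, 449.3043], [-0.3177, 0.4763, -0.8199, 305.7616], [0.4303, -0.6981, -0.5723, 717.9423], [0.0, 0.0, 0.0, 1.0]]
rack [(0.59, [331.0, 220.0]), (0.16, [292.0, 152.0])]
spare_rack [(0.85, [218.0, 349.0])]
wire_start [(0.7, [329.0, 221.0]), (0.62, [291.0, 150.0])]
wire_mid [(0.64, [337.0, 170.0]), (0.24, [384.0, 190.0])]
stop [(0.96, [382.0, 190.0])]
bolt_peg []
broad_center [(0.77, [272.0, 256.0]), (0.72, [303.0, 179.0]), (0.69, [239.0, 206.0]), (0.66, [255.0, 186.0])]
thin_center [(0.48, [235.0, 266.0])]
bottle_center [(0.67, [325.0, 170.0])]
jar_center [(0.6, [268.0, 313.0]), (0.21, [334.0, 186.0])]
block_center []
top [[451.6, 0.0, 279.4], [0.0, 451.6, 213.9], [0.0, 0.0, 1.0]] [[0.0211, -0.9995, -0.0255, -65.6496], [-0.9912, -0.0176, -0.1311, 580.4501], [0.1306, 0.028, -0.991, 1038.4323], [0.0, 0.0, 0.0, 1.0]]
rack [(0.7, [355.0, 229.0])]
spare_rack [(0.57, [164.0, 233.0])]
wire_start [(0.79, [370.0, 167.0])]
wire_mid [(0.59, [360.0, 229.0])]
stop [(0.93, [354.0, 285.0])]
bolt_peg [(0.51, [324.0, 244.0])]
broad_center [(0.81, [349.0, 198.0]), (0.71, [444.0, 212.0]), (0.69, [356.0, 134.0]), (0.59, [317.0, 145.0]), (0.43, [269.0, 213.0])]
thin_center [(0.43, [192.0, 222.0]), (0.29, [253.0, 302.0])]
bottle_center [(0.8, [385.0, 206.0])]
jar_center [(0.69, [182.0, 258.0])]
block_center [(0.71, [254.0, 301.0])]
```

View pics/side0.png

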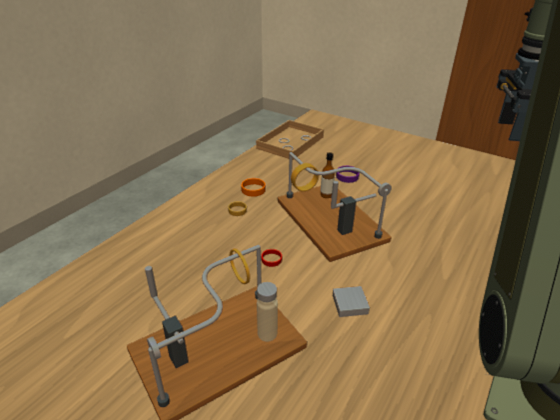

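View pics/top0.png

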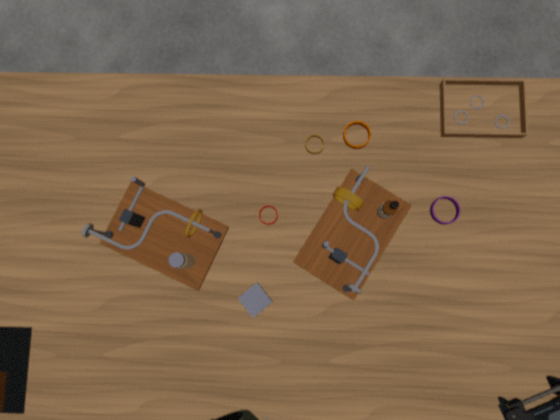

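```bash
cat > h.py <<'E'
import numpy as np,cv2
from workcell import monitor, vision, models
def frame(n):
    f=vision.grab_frame(n);f["mtx"]=np.array(f["mtx"]);f["view"]=np.array(f["view"]);return f
def proj(f,P):
    P=np.atleast_2d(P).astype(float);c=P@f["view"][:3,:3].T+f["view"][:3,3];p=c@f["mtx"].T;return p[:,:2]/p[:,2:]
def rw(pose,P):
    x,y,a=pose;P=np.atleast_2d(P).astype(float);c,s=np.cos(a),np.sin(a)
    return np.c_[x+c*P[:,0]-s*P[:,1],y+s*P[:,0]+c*P[:,1],P[:,2]]
def ray(f,uv,z):
    R=f["view"][:3,:3];t=f["view"][:3,3];o=-R.T@t;d=R.T@np.linalg.solve(f["mtx"],[*uv,1]);return o+d*(z-o[2])/d[2]
def wire(n=20):
    a=np.linspace(0,np.pi/2,n)
    L=[[55,-120],[55,-35]]+[[20+35*np.cos(t),-35+35*np.sin(t)] for t in a]+[[-20-35*np.sin(t),35-35*np.cos(t)] for t in a]+[[-55,112]]
    return np.c_[L,np.full(len(L),145.)]
B=np.array([[-85,-135,18],[85,-135,18],[85,135,18],[-85,135,18.]])
E
python3 - <<'E'
from h import *
from scipy.optimize import least_squares
F={n:frame(n) for n in("side","top")}
pts={"stop":[-55,112,145],"wire_start":[55,-120,145],"wire_mid":[0,0,145],"rack":[0,0,0],}
ob=[("side","stop",(382,190)),("side","wire_start",(291,150)),("top","stop",(354,285)),("top","wire_start",(370,167)),("top","wire_mid",(360,229))]
# board corners by eye
ob+= [("top",B[i],p) for i,p in ((0,(410,205)),(1,(353,169)),(2,(295,262)),(3,(354,299)))]
def res(p): return np.concatenate([proj(F[n],rw(p,pts[q] if isinstance(q,str) else q))[0]-uv for n,q,uv in ob])
for a0 in(2.6,-2.6,.5,-.5,):
    r=least_squares(res,[550,-200,a0],loss="soft_l1",x_scale=[100,100,1]);print(r.cost,r.x[:2],np.degrees(r.x[2]));
    if a0==2.6 or r.cost<b.cost:b=r
print(np.round(b.fun.reshape(-1,2),1).tolist())
p=b.x;np.save("pose.npy",p)
for n in F:
    im=F[n]["img"][...,::-1].copy();S=4;u0,v0=(250,130) if n=="side" else (280,130)
    im=cv2.resize(im[v0:v0+150*1+20,u0:u0+170],None,fx=S,fy=S)
    def dr(P,c,cl=False): cv2.polylines(im,[np.int32((proj(F[n],rw(p,P))-[u0-.5,v0-.5])*S)],cl,c,1)
    dr(wire(),(0,0,255));dr(B,(0,255,0),True)
    dr([[-80,70,100],[40,70,100]],(255,0,0));dr([[35,70,100],[35,70,165]],(255,0,255));dr([[50,70,100],[50,70,165]],(255,0,255))
    cv2.imwrite(f"pics/{n}1.png",im)
E
```

```text
12.867230057815497 [ 542.23643448 -231.05995847] 57.909877321159
12.867230057813533 [ 542.23643387 -231.05995889] -302.09012181079345
12.867230057851136 [ 542.236437  -231.0599575] 57.90987370299477
12.867230057813847 [ 542.23643405 -231.05995882] 57.90987797710666
[[1.3, -1.0], [0.5, 3.4], [0.8, 1.1], [-1.3, -0.1], [0.9, -1.9], [2.6, -0.0], [-0.4, -1.5], [-2.6, -1.8], [-1.1, 0.9]]
```

View pics/top1.png

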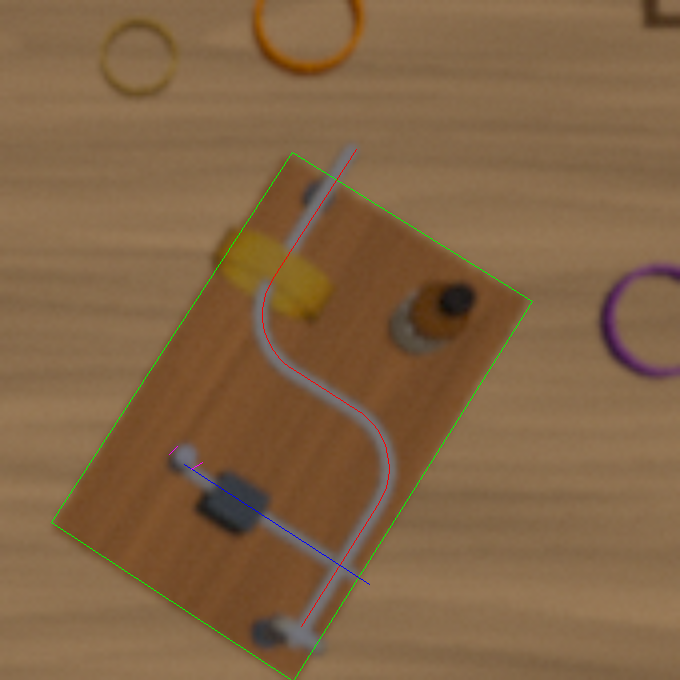

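View pics/side1.png

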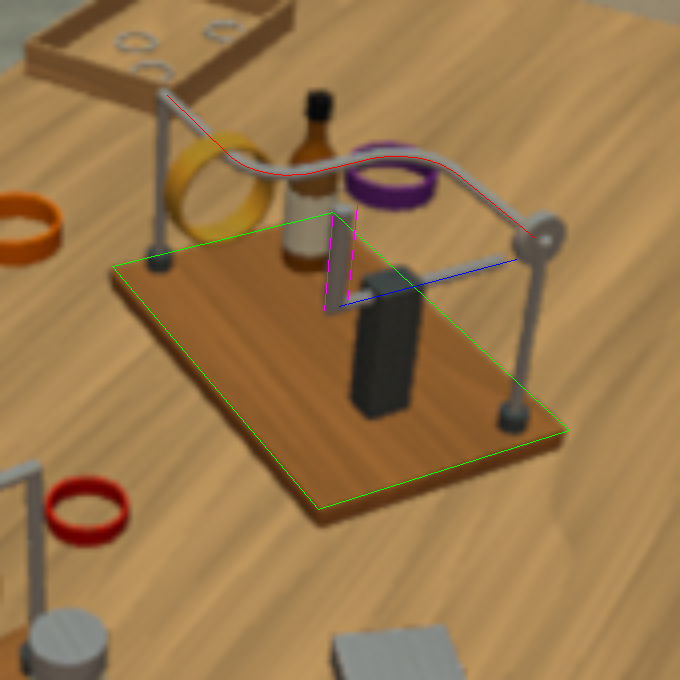

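```bash
cat > fit.py <<'E'
from h import *
from scipy.optimize import least_squares
from scipy.ndimage import map_coordinates
F={n:frame(n) for n in("side","top")}
p=np.load("pose.npy")
W=wire(12);seg=[];
for a,b in zip(W[:-1],W[1:]):
    n=max(1,int(np.linalg.norm(b-a)/4));seg+=[a+(b-a)*k/n for k in range(n)]
W=np.array(seg);T=np.gradient(W,axis=0)
SAT={n:(lambda i:1-(i.max(2)-i.min(2))/np.maximum(i.max(2),1))(F[n]["img"].astype(float)) for n in F}
for it in range(6):
    obs=[]
    for n in F:
        q=proj(F[n],rw(p,W));q2=proj(F[n],rw(p,W+T*.1));t=q2-q;t/=np.linalg.norm(t,axis=1)[:,None];nn=np.c_[-t[:,1],t[:,0]]
        o=np.arange(-4,4.01,.25)
        for i in range(len(W)):
            if abs(W[i,1]+55)<25 or (abs(W[i,1]-70)<12): continue
            pr=map_coordinates(SAT[n],[q[i,1]+o*nn[i,1],q[i,0]+o*nn[i,0]],order=1)
            w=np.clip(pr-np.percentile(pr,40)-.08,0,None)
            if w.sum()<.5: continue
            c=(w*o).sum()/w.sum()
            if np.sqrt((w*(o-c)**2).sum()/w.sum())>2: continue
            obs.append((n,W[i],nn[i],q[i]@nn[i]+c))
    def res(p): return np.array([proj(F[n],rw(p,P))[0]@v-d for n,P,v,d in obs])
    r=least_squares(res,p,loss="soft_l1",f_scale=.5,x_scale=[100,100,1]);p=r.x
e=res(p);print(len(obs),np.round(p[:2],1),np.degrees(p[2]),{n:(np.round(np.mean(e[[o[0]==n for o in obs]]),2),np.round(np.std(e[[o[0]==n for o in obs]]),2),sum(o[0]==n for o in obs)) for n in F})
for nm in("side","top"):
    ob0=[o for o in obs if o[0]==nm]
    rr=least_squares(lambda p:np.array([proj(F[n],rw(p,P))[0]@v-d for n,P,v,d in ob0]),p,loss="soft_l1",f_scale=.5,x_scale=[100,100,1]);print(nm,np.round(rr.x[:2],1),np.degrees(rr.x[2]),rr.cost)
np.save("pose.npy",p)
for n in F:
    im=F[n]["img"][...,::-1].copy();S=4;u0,v0=(250,130) if n=="side" else (280,130)
    im=cv2.resize(im[v0:v0+150*1+20,u0:u0+170],None,fx=S,fy=S)
    def dr(P,c,cl=False): cv2.polylines(im,[np.int32((proj(F[n],rw(p,P))-[u0-.5,v0-.5])*S)],cl,c,1)
    dr(wire(),(0,0,255));dr(B,(0,255,0),True)
    dr([[-80,70,100],[40,70,100]],(255,0,0));dr([[35,70,100],[35,70,165]],(255,0,255));dr([[50,70,100],[50,70,165]],(255,0,255))
    a=np.linspace(0,6.28,40)
    for y in(-70,-60,-50,-40):dr(np.c_[55+34*np.cos(a),0*a+y,119+34*np.sin(a)],(255,255,0))
    a_=np.r_[a];dr(np.c_[-35+17*np.cos(a),-80+17*np.sin(a),0*a+143],(255,255,255))
    cv2.imwrite(f"pics/{n}2.png",im)
E
python3 fit.py
```

```text
100 [ 541.9 -230.7] -301.276850344435 {'side': (np.float64(0.58), np.float64(0.25), 49), 'top': (np.float64(-0.21), np.float64(0.11), 51)}
side [ 544.4 -233.4] -301.1635502549146 0.1480186698820069
top [ 541.7 -230.1] -301.24714010117543 0.288495502985722
```

```bash
python3 -c "
import cv2,numpy as np
a=cv2.imread('pics/top2.png');b=cv2.imread('pics/side2.png');cv2.imwrite('pics/both2.png',cv2.resize(np.hstack([a,b]),(800,400)))"
```

```text
(no output)
```

View pics/top2.png

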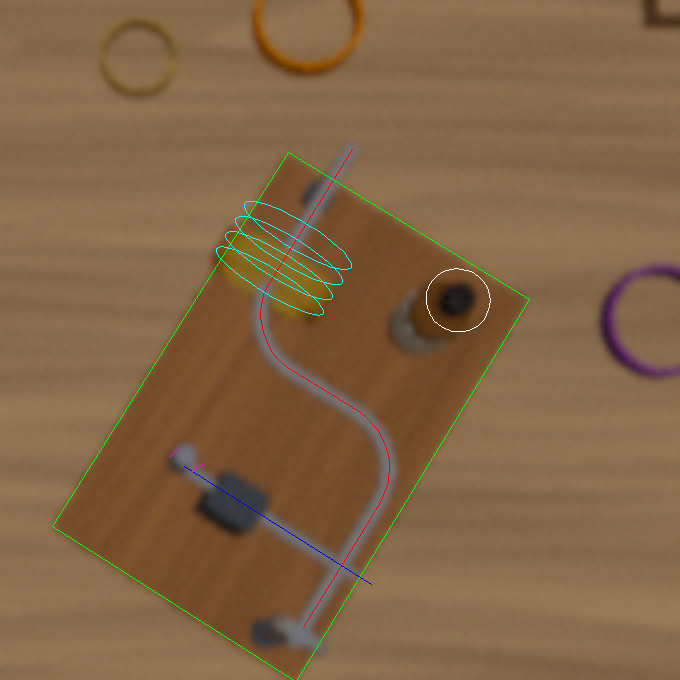

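View pics/side2.png

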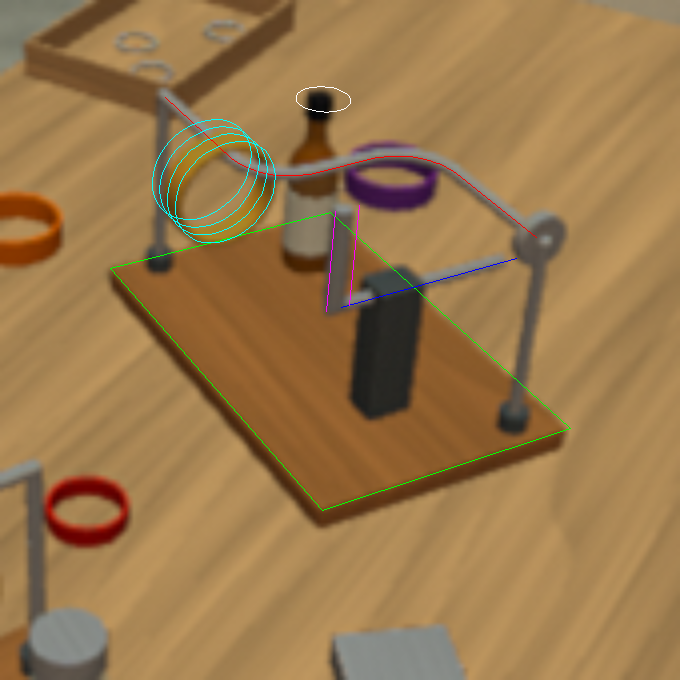

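```bash
python3 - <<'E'
from h import *
p=np.array([542.6,-231.3,np.radians(58.75)]);np.save("pose.npy",p)
for nm,P in dict(prepeg=[8,70,0],peg_end=[100-6-13.5,70,0],ring=[55,-45,0],stopc=[-55,102,0]).items(): print(nm,np.round(rw(p,P),1))
print(monitor.state()["time_s"])
for n in("side","top"):
    f=frame(n)
    for q in("bolt_peg","broad_center","bottle_center"):
        for d in models.mark_of(n,q)[:4]:
            z={"bolt_peg":150,"broad_center":119,"bottle_center":80.5}[q]
            w=ray(f,d["at"],z);c,s=np.cos(p[2]),np.sin(p[2]);v=w[:2]-p[:2]
            print(n,q,round(d["confidence"],2),np.round(d["at"],1),"rack",np.round([c*v[0]+s*v[1],-s*v[0]+c*v[1]],1))
E
```

```text
prepeg [[ 486.9 -188.1    0. ]]
peg_end [[ 524.5 -126.2    0. ]]
ring [[ 609.6 -207.6    0. ]]
stopc [[ 426.9 -225.4    0. ]]
1.4
side bolt_peg 0.58 [331.6 186.4] rack [48.7 62.8]
side broad_center 0.77 [254.9 185.7] rack [179.8 -56.9]
side broad_center 0.73 [305.1 181.2] rack [ 64.8 -25.9]
side broad_center 0.73 [271.  257.6] rack [252.7 188. ]
side broad_center 0.63 [335.2 169.3] rack [-30.  -44.7]
side bottle_center 0.56 [302.4 176.6] rack [  27.9 -104.7]
top bolt_peg 0.49 [347.3 195.4] rack [ 59.9 -41.4]
top broad_center 0.77 [347.4 195.6] rack [ 59.  -47.8]
top broad_center 0.65 [268.1 212.9] rack [186.2  77.9]
top broad_center 0.61 [443.  208.8] rack [-132.1 -133.7]
top broad_center 0.52 [356.4 136.4] rack [ 112.  -173.5]
top bottle_center 0.7 [386.2 209. ] rack [-32.  -76.5]
```

```bash
python3 -m creep '2.1 2.8 0.05 0 0 -0.08 1;2.1 2.8 0.05 0 0 -0.08 1;2.1 2.8 0.05 0 0 -0.08 1;2.1 2.8 0.05 0 0 -0.08 1;2.1 2.8 0.05 0 0 -0.08 1;2.1 2.8 0.05 0 0 -0.08 1;2.1 2.8 0.05 0 0 -0.08 1;2.1 2.8 0.05 0 0 -0.08 1;2.1 2.8 0.05 0 0 -0.08 1;2.1 2.8 0.05 0 0 -0.08 1;2.1 2.8 0.05 0 0 -0.08 1;2.1 2.8 0.05 0 0 -0.08 1' 5; python3 - <<'E'
from workcell import monitor
s=monitor.state();print(s)
E
```

```text
time_s: 2.8
ee_pos: [485.6, -181.6, 220.8]
ee_rot: [-179.9, -0.2, -125.0]
force: [-0.5, -0.2, -0.5]
gripper_width: 14.0
{'time_s': 2.8, 'qpos': array([-21.628451  ,  12.9384601 ,  96.21948151,  -0.23814193,
        70.80617479, 103.40793405]), 'qvel': array([ 47.97377021,   9.66044938, -14.38176132,  -0.2299253 ,
         4.15013249, 104.80145704]), 'effort': array([-3.55950616e+00, -3.79985225e+01, -2.19871652e+01,  9.09328088e-02,
        3.44118231e-02, -1.51245944e+00]), 'ee_pos': array([ 485.61097001, -181.59234613,  220.76287034]), 'ee_rot': array([-179.91308079,   -0.21053637, -124.95832237]), 'force': array([-0.53219531, -0.16528289, -0.54113469]), 'torque': array([ 0.0320624 , -0.00232391,  0.01037899]), 'gripper_width': 13.992477911866276}
```

```bash
python3 -m creep '0 0 0 0 0 0.05 1;0 0 0 0 0 0 1;0 0 0 0 0 0 1'
```

```text
time_s: 3.05
ee_pos: [490.0, -175.1, 220.9]
ee_rot: [-179.8, -0.0, -121.7]
force: [-0.1, -1.1, -0.1]
gripper_width: 0.5
```

```bash
python3 -m creep '-0.3 -1.3 0 0 0 0.005 1;0 0 0 0 0 0 1;0 0 -2 0 0 0 1;0 0 -2.5 0 0 0 1;0 0 -2 0 0 0 1;0 0 -0.8 0 0 0 1;0 0 0 0 0 0 1'; python3 - <<'E'
from h import *
a=frame("top")["img"][150:320,270:440];b=frame("side")["img"][110:280,250:420]
cv2.imwrite("pics/c3.png",cv2.resize(np.hstack([a,b])[...,::-1],(800,400)))
E
```

```text
time_s: 3.63
ee_pos: [485.0, -192.4, 147.5]
ee_rot: [-179.6, 0.1, -122.3]
force: [-0.5, -0.5, 0.8]
gripper_width: 0.5
```

View pics/c3.png

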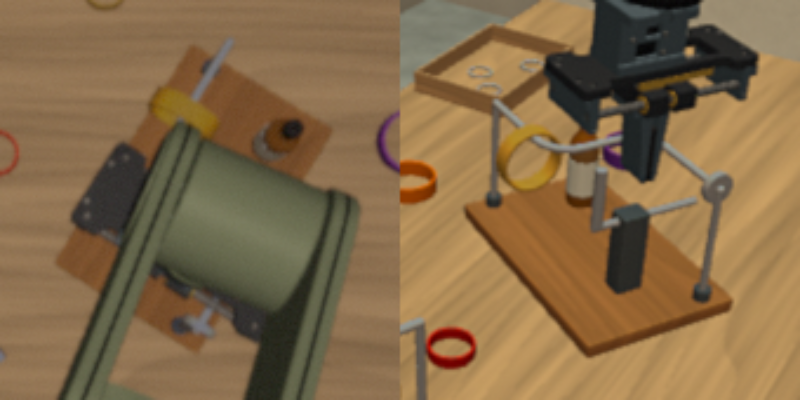

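```bash
python3 -m creep '0 0 -0.8 0 0 0.01 1;0.26 0.43 0 0 0 0.01 1;0.52 0.86 0 0 0 0 1;0.52 0.86 0 0 0 0 1;0.52 0.86 0 0 0 0 1;0.52 0.86 0 0 0 0 1;0.26 0.43 0 0 0 0 1;0 0 0 0 0 0 1'
```

```text
time_s: 4.4
ee_pos: [517.2, -146.5, 144.9]
ee_rot: [-178.9, 0.1, -120.9]
force: [-0.7, -2.0, -0.8]
gripper_width: 0.2
```

```bash
python3 -m creep '0.2 0.5 -0.1 0 0 0 1;0.2 0.5 0 0 0 0 1;0.22 0.43 0 0 0 0 1;0 0 0 0 0 0 1'
```

```text
time_s: 4.73
ee_pos: [525.2, -130.9, 144.5]
ee_rot: [-178.7, 0.1, -120.9]
force: [0.6, -1.0, -0.2]
gripper_width: 0.3
```

```bash
python3 -m creep '0.1 0.2 0 0 0 0 1;0.1 0.2 0 0 0 0 1;0 0 0 0 0 0 1'
```

```text
time_s: 4.98
ee_pos: [527.5, -126.6, 144.5]
ee_rot: [-178.7, 0.1, -120.9]
force: [1.0, -1.1, -0.3]
gripper_width: 0.3
```

```bash
python3 -m creep '0.1 0.2 0 0 0 0 1;0.1 0.2 0 0 0 0 1;0 0 0 0 0 0 1'; python3 -m creep '0.1 0.2 0 0 0 0 1;0.1 0.2 0 0 0 0 1;0 0 0 0 0 0 1'
```

```text
time_s: 5.23
ee_pos: [529.3, -123.4, 144.6]
ee_rot: [-178.7, -0.0, -120.9]
force: [-0.9, -2.7, -0.4]
gripper_width: 0.5
time_s: 5.48
ee_pos: [529.1, -123.8, 144.6]
ee_rot: [-178.7, -0.6, -120.8]
force: [-0.7, -0.5, 0.5]
gripper_width: 0.5
```

```bash
python3 -m creep '0.15 0.3 0 0 0 0 1;0.15 0.3 0 0 0 0 1'; python3 - <<'E'
from h import *
a=frame("top")["img"][150:320,270:440];b=frame("side")["img"][110:280,250:420]
cv2.imwrite("pics/c4.png",cv2.resize(np.hstack([a,b])[...,::-1],(800,400)))
E
```

```text
time_s: 5.65
ee_pos: [529.5, -123.1, 144.7]
ee_rot: [-178.6, -1.4, -120.6]
force: [-5.8, -15.3, 2.1]
gripper_width: 0.4
```

View pics/c4.png

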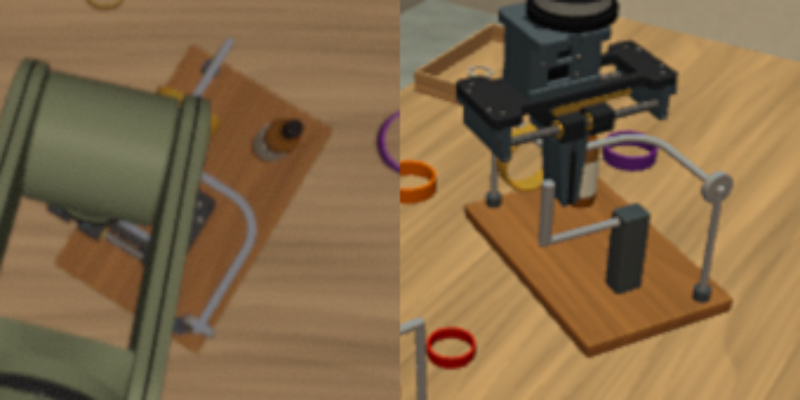

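```bash
python3 -m creep '-0.5 -0.86 0 0 0 0 1;-0.5 -0.86 0 0 0 0 1;0 0 2 0 0 0 1;0 0 2.5 0 0 0 1;0 0 2 0 0 0 -0.8;0 0 0 0 0 0 -0.8;0 0 0 0 0 0 -0.8'
```

```text
time_s: 6.33
ee_pos: [516.6, -138.5, 210.3]
ee_rot: [-179.1, -0.9, -120.9]
force: [-0.1, -0.3, -0.0]
gripper_width: 17.5
```

```bash
cat >> h.py <<'E'
from scipy.spatial.transform import Rotation as Ro
def go(rackxy,z,yaw_rack):
    """needed shift cm & rotvec to put TCP at rack xy, height z, jaws along rack angle yaw_rack (deg; 180 = leg1, 270=leg2)"""
    p=np.load("pose.npy");s=monitor.state();t=rw(p,[*rackxy,z])[0]
    e=np.array(s["ee_pos"]);D=Ro.from_euler("xyz",[180,0,np.degrees(p[2])+yaw_rack],degrees=True)
    r=(D*Ro.from_euler("xyz",s["ee_rot"],degrees=True).inv()).as_rotvec()
    v=e[:2]-p[:2];c,sn=np.cos(p[2]),np.sin(p[2])
    print("rack now",np.round([c*v[0]+sn*v[1],-sn*v[0]+c*v[1],e[2]],1),"shift cm",np.round((t-e)/10,2),"turn",np.round(r,3),"w",round(float(s["gripper_width"]),1),"F",np.round(s["force"],1),"t",s["time_s"])
E
python3 - <<'E'
from h import *
go([55,-46],205,180)
E
```

```text
rack now [ 65.8  70.3 210.3] shift cm [ 9.38 -6.96 -0.53] turn [ 0.022  0.005 -0.007] w 17.5 F [-0.1 -0.3 -0. ] t 6.3333
```

```bash
python3 -m creep '1.5 -1.1 0 0.008 0 0 -0.8;2 -1.5 0 0.008 0 0 -0.8;2 -1.5 0 0.006 0 0 -0.8;2 -1.5 0 0 0 0 -0.8;1 -0.7 0 0 0 0 -0.8;0 0 0 0 0 0 -0.8;0 0 0 0 0 0 -0.8;0 0 0 0 0 0 -0.8;0 0 0 0 0 0 -0.8'; python3 - <<'E'
from h import *
go([55,-46],160,180)
f=frame("side");cv2.imwrite("pics/s5.png",cv2.resize(f["img"][80:280,220:420][...,::-1],(600,600)))
E
```

```text
time_s: 7.08
ee_pos: [598.9, -198.9, 200.0]
ee_rot: [179.2, 0.5, -120.8]
force: [0.7, -0.3, -0.0]
gripper_width: 77.8
rack now [ 56.9 -31.3 200. ] shift cm [ 1.16 -0.92 -4.  ] turn [-0.015 -0.008 -0.007] w 77.8 F [ 0.7 -0.3 -0. ] t 7.0833
```

View pics/s5.png

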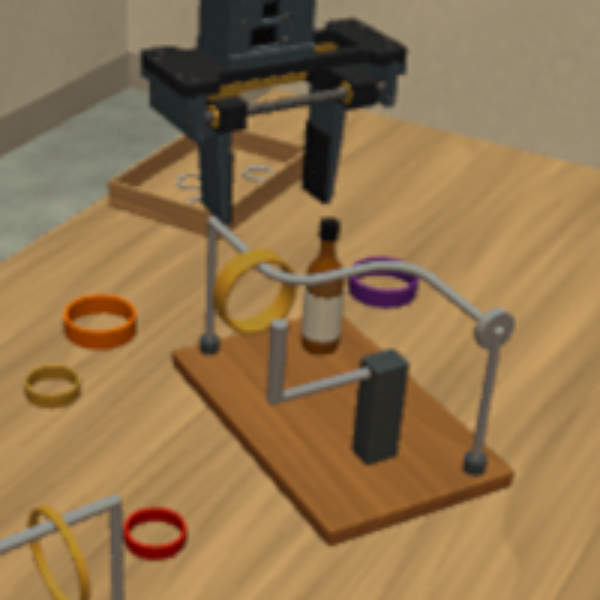

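```bash
cat > ringfit.py <<'E'
from h import *
p=np.load("pose.npy")
import sys
f=frame("side")
imgs={"side":(f,cv2.imread("pics/side0.png"),(290,155,325,195))}
ft=frame("top");imgs["top"]=(ft,cv2.imread("pics/top0.png"),(325,180,375,215))
a=np.linspace(0,2*np.pi,60)
for n,(f,im,(l,t,r,b)) in imgs.items():
    h=cv2.cvtColor(im,cv2.COLOR_BGR2HSV);S=1
    m=((h[...,0]>18)&(h[...,0]<32)&(h[...,1]>130)).astype(np.uint8);k=np.zeros_like(m);k[t:b,l:r]=1;m&=k
    best=[]
    for y in np.arange(-75,-30,1.):
      for dx in (-3,0,3):
        q=np.zeros_like(m)
        for r_,v in((34,1),):
            P=np.vstack([np.c_[55+dx+r_*np.cos(a),0*a+yy,119+r_*np.sin(a)] for yy in np.linspace(y-10,y+10,2)])
            cv2.fillConvexPoly(q,cv2.convexHull(np.int32(np.round(proj(f,rw(p,P))))),1)
        # inner opening
        A=np.zeros_like(m);C=np.zeros_like(m)
        for yy,M in((y-10,A),(y+10,C)):
            cv2.fillConvexPoly(M,np.int32(np.round(proj(f,rw(p,np.c_[55+dx+30*np.cos(a),0*a+yy,119+30*np.sin(a)])))),1)
        q&=1-(A&C)
        best.append(((q&m).sum()/(q|m).sum(),y,dx))
    print(n,m.sum(),sorted(best)[-5:])
E
python3 ringfit.py
```

```text
side 216 [(np.float64(0.47575057736720555), np.float64(-43.0), 3), (np.float64(0.4759725400457666), np.float64(-45.0), 0), (np.float64(0.4769585253456221), np.float64(-48.0), 0), (np.float64(0.47954545454545455), np.float64(-46.0), 0), (np.float64(0.49191685912240185), np.float64(-47.0), 0)]
top 331 [(np.float64(0.6810699588477366), np.float64(-42.0), 3), (np.float64(0.6811594202898551), np.float64(-41.0), 3), (np.float64(0.6838842975206612), np.float64(-44.0), 0), (np.float64(0.6838842975206612), np.float64(-44.0), 3), (np.float64(0.6853002070393375), np.float64(-43.0), -3)]
```

```bash
python3 -m creep '0.7 -0.5 0 -0.015 -0.008 -0.007 -0.8;0.2 -0.3 -0.5 0 0 0 -0.8;0 0 -1 0 0 0 -0.8;0 0 -0.8 0 0 0 -0.8;0 0 0 0 0 0 -0.8;0 0 0 0 0 0 -0.8'; python3 - <<'E'
from h import *
go([55,-45],113,180)
E
```

```text
time_s: 7.73
ee_pos: [608.6, -206.9, 176.4]
ee_rot: [-179.7, -0.0, -121.2]
force: [0.6, -0.2, 0.3]
gripper_width: 81.9
rack now [ 55.1 -43.8 176.4] shift cm [ 0.1  -0.07 -6.34] turn [ 0.003  0.004 -0.001] w 81.9 F [ 0.6 -0.2  0.3] t 7.7333
```

```bash
python3 -m creep '0.1 -0.05 -1.2 0 0 0 -0.8;0 0 -1.5 0 0 0 -0.8;0 0 -1.5 0 0 0 -0.8;0 0 -1 0 0 0 -0.8;0 0 -0.7 0 0 0 -0.8;0 0 0 0 0 0 -0.8;0 0 0 0 0 0 -0.8'; python3 - <<'E'
from h import *
go([55,-45],113,180)
f=frame("side");cv2.imwrite("pics/s6.png",cv2.resize(f["img"][120:240,260:380][...,::-1],(600,600)))
E
```

```text
time_s: 8.32
ee_pos: [609.9, -207.6, 115.2]
ee_rot: [-179.6, -0.0, -121.2]
force: [-0.3, 0.6, 0.1]
gripper_width: 82.4
rack now [ 55.2 -45.2 115.2] shift cm [-0.03 -0.   -0.22] turn [ 0.003  0.005 -0.001] w 82.4 F [-0.3  0.6  0.1] t 8.3167
```

View pics/s6.png

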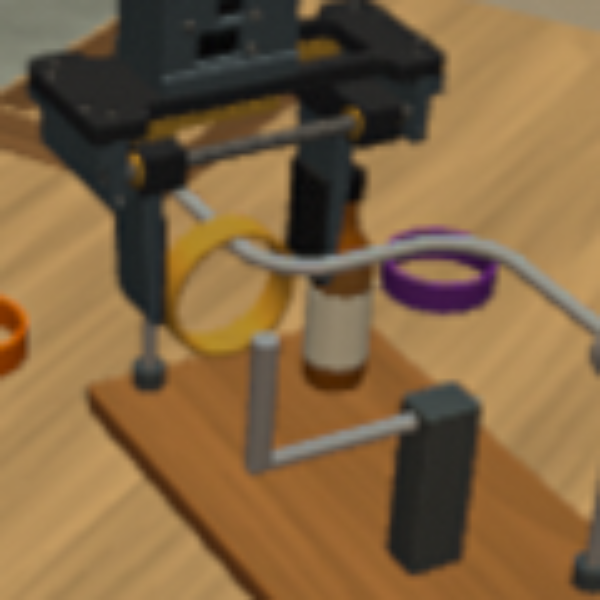

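```bash
python3 -m creep '0 0 -0.2 0 0 0 -0.8;0 0 0 0 0 0 -0.3;0 0 0 0 0 0 -0.3;0 0 0 0 0 0 -0.3;0 0 0 0 0 0 -0.3;0 0 0 0 0 0 -0.3' 4; python3 - <<'E'
from h import *
go([55,-45],113,180)
E
```

```text
time_s: 8.87
ee_pos: [611.4, -208.0, 115.9]
ee_rot: [-179.4, 0.1, -121.2]
force: [0.4, -1.2, -2.1]
gripper_width: 66.1
rack now [ 55.6 -46.7 115.9] shift cm [-0.18  0.04 -0.29] turn [ 0.005  0.01  -0.001] w 66.1 F [ 0.4 -1.2 -2.1] t 8.8667
```

```bash
python3 -m creep '0 0 0 0 0 0 -0.3;0 0 0 0 0 0 -0.3'; python3 - <<'E'
from h import *
go([55,-45],113,180)
f=frame("side");cv2.imwrite("pics/s7.png",cv2.resize(f["img"][120:240,260:380][...,::-1],(600,600)))
E
```

```text
time_s: 9.03
ee_pos: [611.2, -208.0, 115.7]
ee_rot: [-179.4, 0.1, -121.2]
force: [0.9, 0.5, -1.6]
gripper_width: 65.9
rack now [ 55.5 -46.5 115.7] shift cm [-0.16  0.03 -0.27] turn [ 0.005  0.01  -0.001] w 65.9 F [ 0.9  0.5 -1.6] t 9.0333
```

View pics/s7.png

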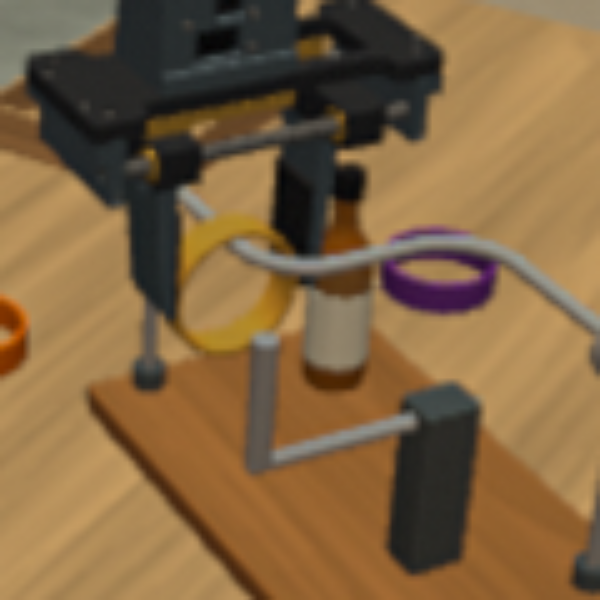

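```bash
python3 -m creep '-0.43 0.26 0 0 0 0 -0.3;-0.43 0.26 0 0 0 0 -0.3;0 0 0 0 0 0 -0.3'; python3 - <<'E'
from h import *
go([55,-35],115.5,180)
f=frame("side");cv2.imwrite("pics/s8.png",cv2.resize(f["img"][120:240,260:380][...,::-1],(600,600)))
E
```

```text
time_s: 9.33
ee_pos: [601.9, -202.3, 115.5]
ee_rot: [-179.4, 0.1, -121.2]
force: [-0.4, -0.3, -1.2]
gripper_width: 66.2
rack now [ 55.5 -35.7 115.5] shift cm [-0.08 -0.01 -0.  ] turn [ 0.004  0.01  -0.   ] w 66.2 F [-0.4 -0.3 -1.2] t 9.3333
```

View pics/s8.png

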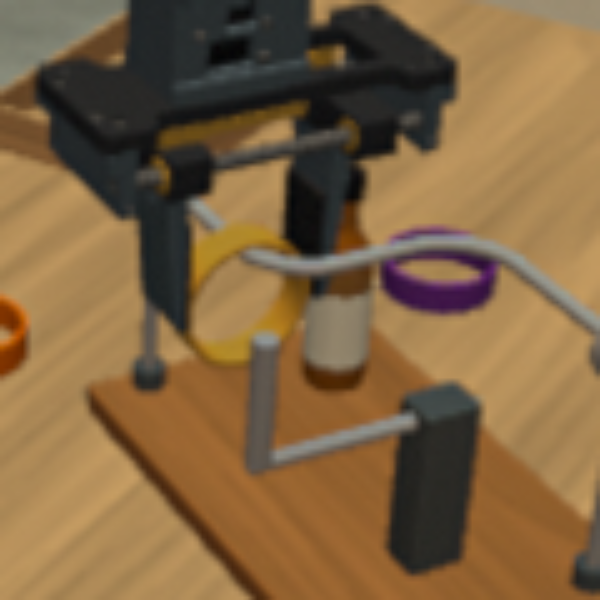

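```bash
python3 - <<'E'
import numpy as np
for i in range(18):
    t=np.radians(58.75+90+5*i+2.5);print(5*i,np.round(.3054*np.array([np.cos(t),np.sin(t)]),2))
E
```

```text
0 [-0.27  0.15]
5 [-0.28  0.12]
10 [-0.29  0.1 ]
15 [-0.3   0.07]
20 [-0.3   0.05]
25 [-0.3   0.02]
30 [-0.31 -0.01]
35 [-0.3  -0.03]
40 [-0.3  -0.06]
45 [-0.29 -0.09]
50 [-0.28 -0.11]
55 [-0.27 -0.14]
60 [-0.26 -0.16]
65 [-0.25 -0.18]
70 [-0.23 -0.2 ]
75 [-0.21 -0.22]
80 [-0.19 -0.24]
85 [-0.17 -0.25]
```

```bash
python3 -m creep '-0.27 0.15 0 0 0 0.087 -0.3;-0.28 0.12 0 0 0 0.087 -0.3;-0.29 0.1 0 0 0 0.087 -0.3;-0.3 0.07 0 0 0 0.087 -0.3;-0.3 0.05 0 0 0 0.087 -0.3;-0.3 0.02 0 0 0 0.087 -0.3;0 0 0 0 0 0 -0.3'; python3 - <<'E'
from h import *
go([20+35*np.cos(np.pi/6),-35+35*.5],115.5,210)
E
```

```text
time_s: 9.97
ee_pos: [583.4, -196.8, 115.6]
ee_rot: [-179.4, 0.1, -89.8]
force: [0.1, -0.1, -0.7]
gripper_width: 66.3
rack now [ 50.7 -17.  115.6] shift cm [ 0.02 -0.06 -0.01] turn [-0.001  0.011 -0.025] w 66.3 F [ 0.1 -0.1 -0.7] t 9.9667
```

```bash
python3 -m creep '-0.31 -0.05 0 0 0.01 0.07 -0.3;-0.3 -0.04 0 0 0 0.085 -0.3;-0.3 -0.06 0 0 0 0.085 -0.3;-0.29 -0.09 0 0 0 0.085 -0.3;-0.28 -0.11 0 0 0 0.085 -0.3;-0.27 -0.14 0 0 0 0.085 -0.3;0 0 0 0 0 0 -0.3'; python3 - <<'E'
from h import *
go([20+35*np.cos(np.pi/3),-35+35*np.sin(np.pi/3)],115.5,240)
f=frame("side");cv2.imwrite("pics/s9.png",cv2.resize(f["img"][120:240,260:380][...,::-1],(600,600)))
E
```

```text
time_s: 10.55
ee_pos: [566.1, -201.9, 115.8]
ee_rot: [-179.9, 0.0, -61.1]
force: [-0.1, -0.4, -1.4]
gripper_width: 66.2
rack now [ 37.3  -4.9 115.8] shift cm [-0.01  0.02 -0.03] turn [-0.001  0.001 -0.003] w 66.2 F [-0.1 -0.4 -1.4] t 10.55
```

View pics/s9.png

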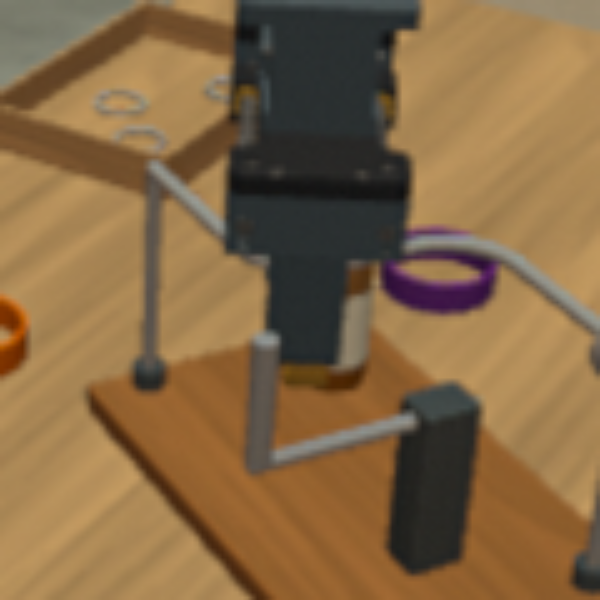

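```bash
python3 -m creep '-0.26 -0.16 -0.02 0 0 0.085 -0.3;-0.25 -0.18 0 0 0 0.085 -0.3;-0.23 -0.2 0 0 0 0.085 -0.3;-0.21 -0.22 0 0 0 0.085 -0.3;-0.19 -0.24 0 0 0 0.085 -0.3;-0.17 -0.25 0 0 0 0.08 -0.3;0 0 0 0 0 0 -0.3'; python3 - <<'E'
from h import *
go([20,0],115.5,270);go([-20,0],115.5,270)
E
```

```text
time_s: 11.18
ee_pos: [555.4, -214.2, 116.0]
ee_rot: [-179.8, -0.1, -32.4]
force: [-0.2, -0.2, -1.7]
gripper_width: 66.3
rack now [ 21.2  -2.1 116. ] shift cm [-0.24  0.   -0.05] turn [-0.003  0.004  0.02 ] w 66.3 F [-0.2 -0.2 -1.7] t 11.1833
rack now [ 21.2  -2.1 116. ] shift cm [-2.32 -3.42 -0.05] turn [-0.003  0.004  0.02 ] w 66.3 F [-0.2 -0.2 -1.7] t 11.1833
```

```bash
python3 -m creep '-0.4 -0.48 -0.03 0 0 0.015 -0.3;-0.38 -0.58 -0.03 0 0 0 -0.3;-0.38 -0.58 0 0 0 0 -0.3;-0.38 -0.58 0 0 0 0 -0.3;-0.38 -0.58 0 0 0 0 -0.3;-0.3 -0.48 0 0 0 0 -0.3;0 0 0 0 0 0 -0.3'; python3 - <<'E'
from h import *
go([-20,0],115.5,270)
f=frame("side");cv2.imwrite("pics/s10.png",cv2.resize(f["img"][120:240,280:400][...,::-1],(600,600)))
for i in range(18):
    t=np.radians(58.75+180-5*i-2.5);print(5*i,np.round(.3054*np.array([np.cos(t),np.sin(t)]),2).tolist(),end=" ")
E
```

```text
time_s: 11.77
ee_pos: [531.7, -250.0, 115.9]
ee_rot: [-179.7, -0.2, -32.2]
force: [0.1, 0.5, -0.0]
gripper_width: 65.9
rack now [-21.7  -0.4 115.9] shift cm [ 0.05  0.16 -0.04] turn [-0.003  0.005  0.017] w 65.9 F [ 0.1  0.5 -0. ] t 11.7667
0 [-0.17, -0.25] 5 [-0.19, -0.24] 10 [-0.21, -0.22] 15 [-0.23, -0.2] 20 [-0.25, -0.18] 25 [-0.26, -0.16] 30 [-0.27, -0.14] 35 [-0.28, -0.11] 40 [-0.29, -0.09] 45 [-0.3, -0.06] 50 [-0.3, -0.03] 55 [-0.31, -0.01] 60 [-0.3, 0.02] 65 [-0.3, 0.05] 70 [-0.3, 0.07] 75 [-0.29, 0.1] 80 [-0.28, 0.12] 85 [-0.27, 0.15]
```

View pics/s10.png

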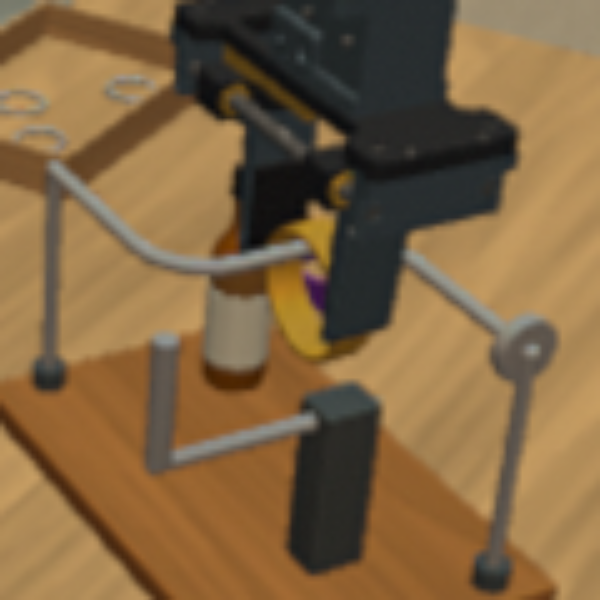

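```bash
python3 -m creep '-0.13 -0.17 0 0 0 -0.07 -0.3;-0.19 -0.22 0 0 0 -0.085 -0.3;-0.21 -0.2 0 0 0 -0.085 -0.3;-0.23 -0.19 0 0 0 -0.085 -0.3;-0.25 -0.18 0 0 0 -0.085 -0.3;-0.26 -0.16 0 0 0 -0.085 -0.3;0 0 0 0 0 0 -0.3'; python3 - <<'E'
from h import *
go([-20-35*.5,35-35*np.cos(np.pi/6)],115.5,240)
E
```

```text
time_s: 12.4
ee_pos: [519.7, -260.8, 116.3]
ee_rot: [-179.6, -0.2, -62.1]
force: [0.1, -0.3, -0.3]
gripper_width: 65.9
rack now [-37.1   4.3 116.3] shift cm [-0.05 -0.01 -0.08] turn [-0.001  0.008  0.014] w 65.9 F [ 0.1 -0.3 -0.3] t 12.4
```

```bash
python3 -m creep '-0.3 -0.15 -0.03 0 0.005 -0.075 -0.3;-0.28 -0.11 -0.03 0 0 -0.085 -0.3;-0.29 -0.09 0 0 0 -0.085 -0.3;-0.3 -0.06 0 0 0 -0.085 -0.3;-0.3 -0.03 0 0 0 -0.085 -0.3;-0.31 -0.01 0 0 0 -0.085 -0.3;0 0 0 0 0 0 -0.3'; python3 - <<'E'
from h import *
go([-20-35*np.sin(np.pi/3),35-35*.5],115.5,210)
E
```

```text
time_s: 12.98
ee_pos: [504.0, -264.2, 116.4]
ee_rot: [-179.6, -0.1, -91.2]
force: [-1.2, -0.6, -0.3]
gripper_width: 66.2
rack now [-48.2  15.9 116.4] shift cm [-0.25 -0.1  -0.09] turn [ 0.002  0.007 -0.002] w 66.2 F [-1.2 -0.6 -0.3] t 12.9833
```

```bash
python3 -m creep '-0.4 -0.05 -0.05 0 0.005 -0.08 -0.3;-0.36 0.02 -0.05 0 0 -0.085 -0.3;-0.32 0.05 0 0 0 -0.085 -0.3;-0.3 0.09 0 0 0 -0.085 -0.3;-0.28 0.12 0 0 0 -0.085 -0.3;-0.27 0.15 0 0 0 -0.085 -0.3;0 0 0 0 0 0 -0.3'; python3 - <<'E'
from h import *
go([-55,35],115.5,180);go([-55,90],115.5,180)
f=frame("side");cv2.imwrite("pics/s11.png",cv2.resize(f["img"][120:240,300:420][...,::-1],(600,600)))
E
```

```text
time_s: 13.57
ee_pos: [488.5, -259.8, 116.4]
ee_rot: [-179.5, -0.1, -119.9]
force: [0.4, 0.5, -1.5]
gripper_width: 66.1
rack now [-52.5  31.5 116.4] shift cm [-0.43 -0.03 -0.09] turn [ 0.006  0.007 -0.024] w 66.1 F [ 0.4  0.5 -1.5] t 13.5667
rack now [-52.5  31.5 116.4] shift cm [-5.13  2.82 -0.09] turn [ 0.006  0.007 -0.024] w 66.1 F [ 0.4  0.5 -1.5] t 13.5667
```

View pics/s11.png

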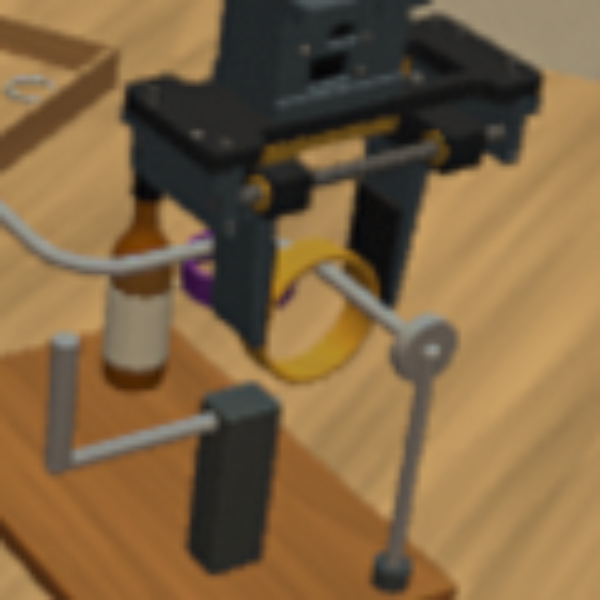

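```bash
python3 -m creep '-0.55 0.1 -0.05 0.005 0.005 -0.02 -0.3;-0.6 0.3 0 0 0 0 -0.3;-0.7 0.4 0 0 0 0 -0.3;-0.7 0.42 0 0 0 0 -0.3;-0.7 0.42 0 0 0 0 -0.3;-0.7 0.42 0 0 0 0 -0.3;-0.5 0.3 0 0 0 0 -0.3;0 0 0 0 0 0 -0.3'; python3 - <<'E'
from h import *
go([-55,102],115.5,180)
f=frame("side");cv2.imwrite("pics/s12.png",cv2.resize(f["img"][120:240,320:440][...,::-1],(600,600)))
E
```

```text
time_s: 14.28
ee_pos: [440.1, -233.8, 116.1]
ee_rot: [-179.8, 0.0, -120.3]
force: [0.1, 0.5, -2.0]
gripper_width: 66.1
rack now [-55.3  86.4 116.1] shift cm [-1.32  0.84 -0.06] turn [ 0.001  0.003 -0.017] w 66.1 F [ 0.1  0.5 -2. ] t 14.2833
```

View pics/s12.png

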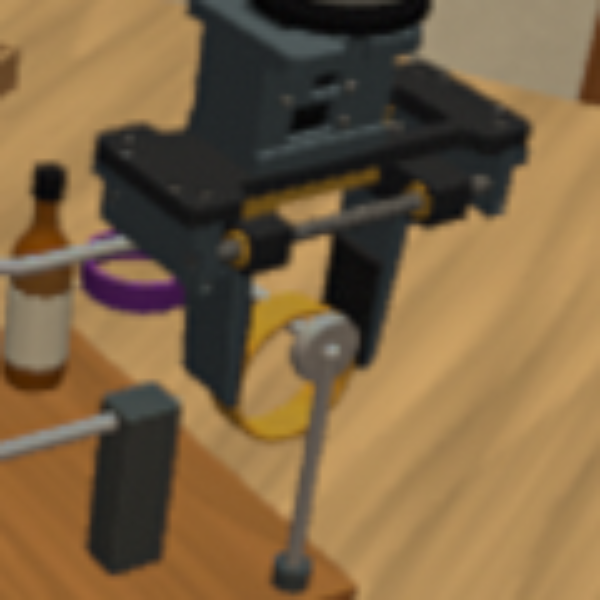

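```bash
python3 -m creep '-0.3 0.2 0 0 0 -0.015 -0.3;-0.35 0.2 0 0 0 0 -0.3;-0.25 0.15 0 0 0 0 -0.3;0 0 0 0 0 0 -0.3'; python3 -m creep '-0.2 0.12 0 0 0 0 -0.3;-0.2 0.12 0 0 0 0 -0.3';python3 - <<'E'
from h import *
go([-55,102],115.5,180)
E
```

```text
time_s: 14.67
ee_pos: [431.1, -228.4, 116.2]
ee_rot: [-179.8, 0.0, -121.2]
force: [0.7, 0.2, -1.1]
gripper_width: 66.3
time_s: 14.83
ee_pos: [427.4, -226.1, 116.2]
ee_rot: [-179.7, 0.0, -121.2]
force: [0.6, -0.3, -2.1]
gripper_width: 66.3
rack now [-55.4 101.2 116.2] shift cm [-0.05  0.07 -0.07] turn [ 0.002  0.004 -0.   ] w 66.3 F [ 0.6 -0.3 -2.1] t 14.8333
```

```bash
python3 -m creep '-0.15 0.09 0 0 0 0 -0.3;-0.15 0.09 0 0 0 0 -0.3'; python3 -m creep '-0.15 0.09 0 0 0 0 -0.3;-0.15 0.09 0 0 0 0 -0.3';python3 - <<'E'
from h import *
go([-55,102],115.5,180)
f=frame("side");cv2.imwrite("pics/s13.png",cv2.resize(f["img"][120:240,320:440][...,::-1],(600,600)))
f=frame("top");cv2.imwrite("pics/t13.png",cv2.resize(f["img"][220:320,300:400][...,::-1],(600,600)))
E
```

```text
time_s: 15.0
ee_pos: [426.8, -225.7, 116.7]
ee_rot: [-179.3, 0.0, -121.2]
force: [3.7, -1.9, -4.0]
gripper_width: 66.4
time_s: 15.17
ee_pos: [425.9, -225.2, 117.2]
ee_rot: [-179.0, 0.0, -121.2]
force: [3.7, -3.1, -2.7]
gripper_width: 66.1
rack now [-55.4 102.9 117.2] shift cm [ 0.1  -0.02 -0.17] turn [ 0.009  0.016 -0.   ] w 66.1 F [ 3.7 -3.1 -2.7] t 15.1667
```

View pics/s13.png

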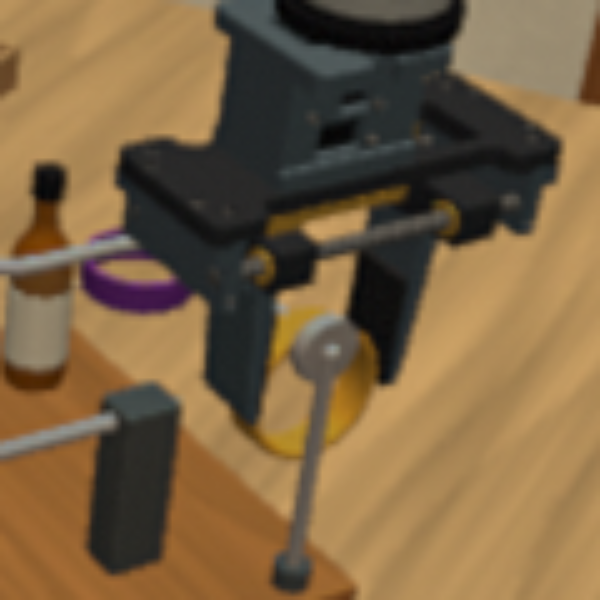

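View pics/t13.png

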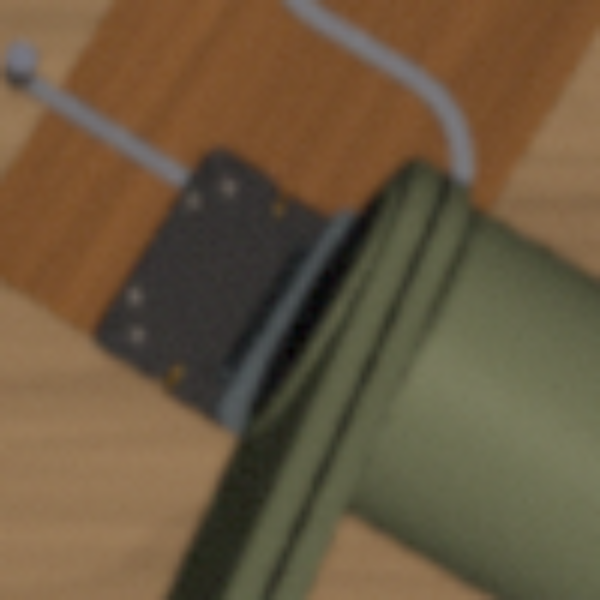

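```bash
python3 -m creep '-0.1 0.06 0 0 0 0 -0.3;0 0 0 0 0 0 -0.75;0 0 0 0 0 0 -0.75;0 0 0 0 0 0 -0.75;0 0 0 0 0 0 -0.75;0 0 0 0 0 0 -0.75';python3 - <<'E'
from h import *
go([-55,102],115.5,180)
f=frame("side");cv2.imwrite("pics/s14.png",cv2.resize(f["img"][120:240,320:440][...,::-1],(600,600)))
E
```

```text
time_s: 15.77
ee_pos: [420.0, -221.7, 116.7]
ee_rot: [-179.7, 0.0, -121.2]
force: [0.6, 0.6, 0.6]
gripper_width: 79.7
rack now [-55.4 109.7 116.7] shift cm [ 0.68 -0.37 -0.12] turn [ 0.003  0.005 -0.   ] w 79.7 F [0.6 0.6 0.6] t 15.7667
```

View pics/s14.png

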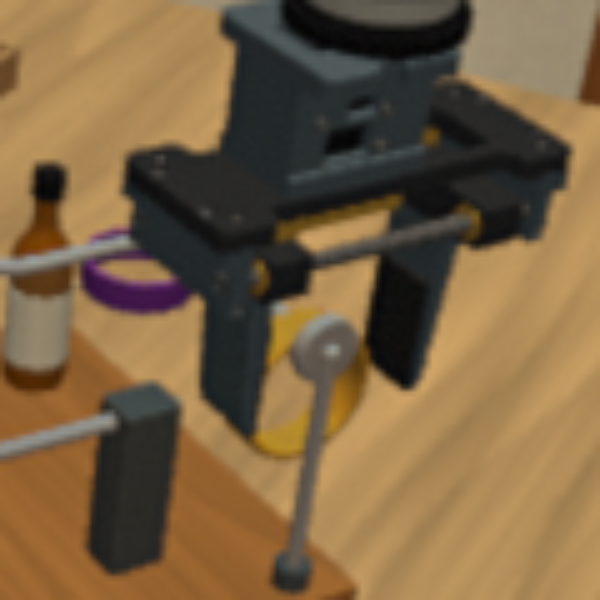

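```bash
python3 -m creep '0 0 1 0 0 0 -0.8;0 0 2 0 0 0 -0.8;0 0 2.5 0 0 0 -0.8;0 0 2.5 0 0 0 -0.8;0 0 1.5 0 0 0 -0.8;0 0 0 0 0 0 -0.8';python3 - <<'E'
from h import *
go([-55,102],115.5,180)
f=frame("side");cv2.imwrite("pics/s15.png",cv2.resize(f["img"][130:260,300:430][...,::-1],(600,600)))
E
```

```text
time_s: 16.32
ee_pos: [416.5, -219.7, 213.5]
ee_rot: [179.8, 0.0, -121.2]
force: [0.6, -0.9, 0.8]
gripper_width: 82.2
rack now [-55.5 113.8 213.5] shift cm [ 1.04 -0.57 -9.8 ] turn [-0.002 -0.003 -0.   ] w 82.2 F [ 0.6 -0.9  0.8] t 16.3167
```

View pics/s15.png

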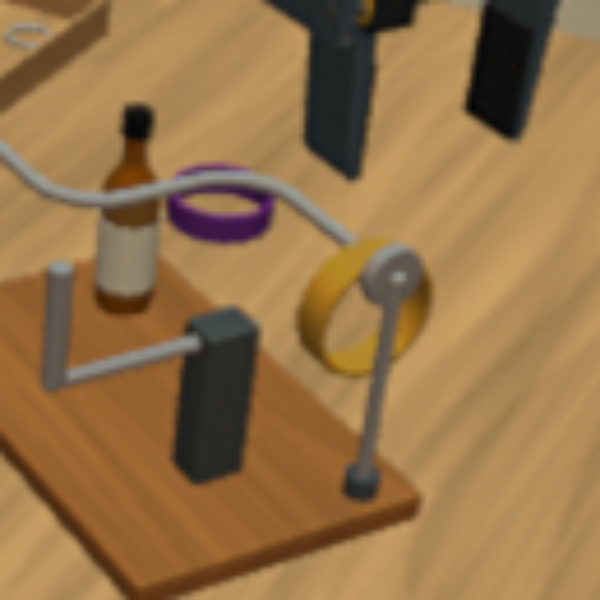

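```bash
python3 -m creep '-1 -1.5 1 0 0 0 -0.8;-2 -3 1 0 0 0 -0.8;-2 -3 0 0 0 0 -0.8;-2 -3 0 0 0 0 -0.8;-2 -3 0 0 0 0 -0.8;-2 -3 0 0 0 0 -0.8;-1 -2 0 0 0 0 -0.8;0 0 0 0 0 0 -0.8;0 0 0 0 0 0 -0.8;0 0 0 0 0 0 -0.8';python3 - <<'E'
from h import *
p=np.load("pose.npy");a=np.linspace(0,6.3,50)
for n,(l,t) in dict(side=(300,130),top=(280,170)).items():
    f=frame(n);im=f["img"][t:t+150,l:l+150][...,::-1].copy();raw=cv2.resize(im,(400,400));im=cv2.resize(im,(600,600))
    o=cv2.resize(im,(400,400))
    cv2.imwrite(f"pics/{n}16raw.png",im)
    for y in(92,112): 
        for r in (30,34): cv2.polylines(im,[np.int32((proj(f,rw(p,np.c_[-55+r*np.cos(a),0*a+y,119+r*np.sin(a)]))-[l-.5,t-.5])*4)],False,(255,255,0),1)
    cv2.polylines(im,[np.int32((proj(f,rw(p,np.c_[-55+16*np.cos(a),0*a+112,145+16*np.sin(a)]))-[l-.5,t-.5])*4)],False,(0,0,255),1)
    cv2.polylines(im,[np.int32((proj(f,rw(p,[[100,70,100],[100,70,165]]))-[l-.5,t-.5])*4)],False,(255,0,255),1)
    cv2.imwrite(f"pics/{n}16.png",np.hstack([raw,cv2.resize(im,(400,400))]))
    if n=="top":cv2.imwrite("pics/top16full.png",f["img"][...,::-1])
E
```

```text
time_s: 17.2
ee_pos: [285.0, -405.4, 218.6]
ee_rot: [178.4, 0.5, -121.0]
force: [0.6, 0.4, 1.1]
gripper_width: 82.3
```

View pics/top16.png

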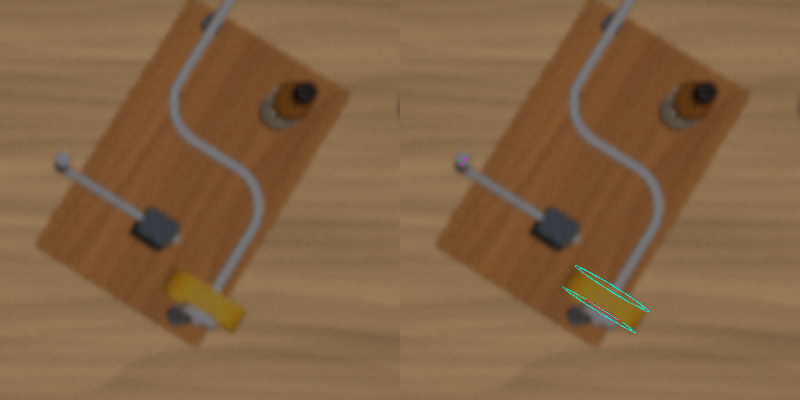

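View pics/side16.png

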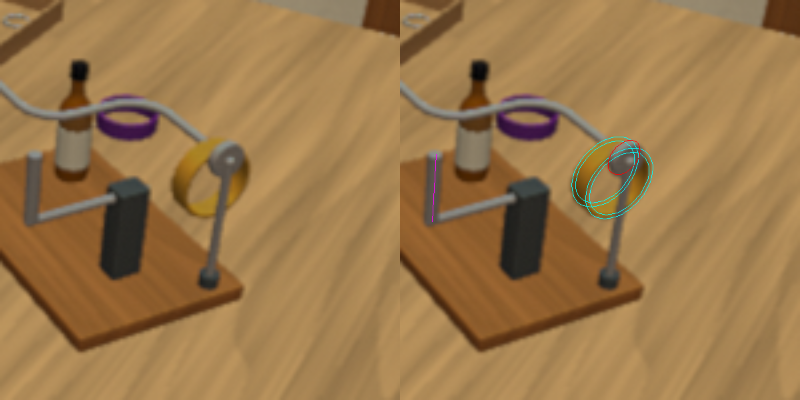

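View pics/top16full.png

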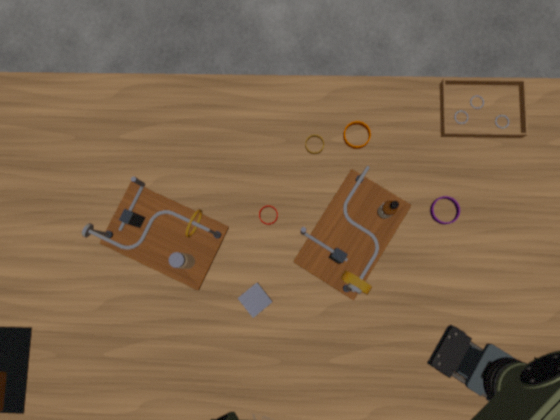

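```bash
python3 - <<'E'
from h import *
p=np.load("pose.npy");a=np.linspace(0,6.3,50)
out=[]
for n,(l,t) in dict(side=(340,165),top=(330,260)).items():
    f=frame(n);w=50;im=cv2.resize(f["img"][t:t+w,l:l+w][...,::-1],(400,400),interpolation=cv2.INTER_CUBIC);k=8;o=im.copy()
    for y in(92,112): cv2.polylines(o,[np.int32((proj(f,rw(p,np.c_[-55+34*np.cos(a),0*a+y,119+34*np.sin(a)]))-[l-.5,t-.5])*k)],False,(255,255,0),1)
    cv2.polylines(o,[np.int32((proj(f,rw(p,np.c_[-55+16*np.cos(a),0*a+112,145+16*np.sin(a)]))-[l-.5,t-.5])*k)],False,(0,0,255),1)
    out.append(np.hstack([im,o]))
cv2.imwrite("pics/z17.png",cv2.resize(np.vstack(out),(600,600)))
E
```

```text
(no output)
```

View pics/z17.png

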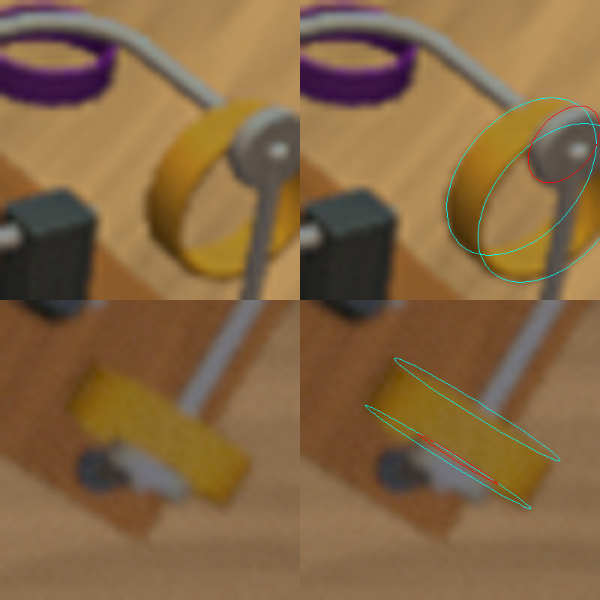

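```bash
cat > rf2.py <<'E'
from h import *
from scipy.optimize import differential_evolution
p=np.load("pose.npy");a=np.linspace(0,2*np.pi,72);K=6
V={}
for n,(l,t,r,b) in dict(side=(355,170,410,220),top=(330,260,385,310)).items():
    f=frame(n);h=cv2.cvtColor(cv2.resize(f["img"][t:b,l:r],None,fx=K,fy=K,interpolation=cv2.INTER_CUBIC),cv2.COLOR_RGB2HSV)
    m=((h[...,0]>=19)&(h[...,0]<34)&(h[...,1]>(165 if n=="top" else 185))).astype(np.uint8)
    m=cv2.morphologyEx(m,cv2.MORPH_OPEN,np.ones((7,7)))
    cnt,lab,st,_=cv2.connectedComponentsWithStats(m)
    V[n]=(f,m,(l,t));print(n,m.sum())
    cv2.imwrite(f"pics/m_{n}.png",np.hstack([m*255,cv2.cvtColor(h,cv2.COLOR_HSV2BGR)[...,1]]))
def mask(q,n):
    y,dx,yaw,pit,du,dv=q;f,m,(l,t)=V[n]
    R=Ro.from_euler("zx",[yaw,pit],degrees=True)
    # hinge: centre at (-55+dx,y,119)
    def ringp(r,yy):return (np.c_[r*np.cos(a),0*a+yy,r*np.sin(a)])@R.as_matrix().T+[-55+dx,y,119]
    off=np.array([du,dv]) if n=="side" else 0
    pr=lambda P:np.int32(np.round((proj(f,rw(p,P))+off-[l-.5,t-.5])*K))
    M=np.zeros_like(m);A=M.copy();B_=M.copy()
    cv2.fillConvexPoly(M,cv2.convexHull(np.vstack([pr(ringp(34,-10)),pr(ringp(34,10))])),1)
    cv2.fillConvexPoly(A,pr(ringp(30,-10)),1);cv2.fillConvexPoly(B_,pr(ringp(30,10)),1)
    M&=1-(A&B_)
    # disc+post occlude
    D=np.array([[-55+17*np.cos(x),yy,145+17*np.sin(x)] for x in a for yy in(112,120)])
    O=np.zeros_like(M);cv2.fillConvexPoly(O,cv2.convexHull(pr(D)),1)
    po=pr(np.array([[-55,120,145],[-55,120,60]]));cv2.line(O,tuple(map(int,po[0])),tuple(map(int,po[1])),1,int(6*K))
    return M,O
def cost(q,ns):
    c=0
    for n in ns:
        M,O=mask(q,n);m=V[n][1]&(1-O);M=M&(1-O);c+=1-(m&M).sum()/max(1,(m|M).sum())
    return c
for ns in(("top",),("side","top")):
    r=differential_evolution(cost,[(85,110),(-4,4),(-20,20),(-12,12),(-2,2),(-2,2)],args=(ns,),seed=1,maxiter=40,popsize=10,polish=False)
    print(ns,np.round(r.x,1),round(r.fun,3))
E
python3 rf2.py
```

```text
side 4849
top 9037
('top',) [103.2  -1.1   1.6  -2.   -0.4  -1. ] 0.19
('side', 'top') [103.9   3.5   1.9  -2.3  -0.3  -0.5] 0.823
```

View pics/m_top.png

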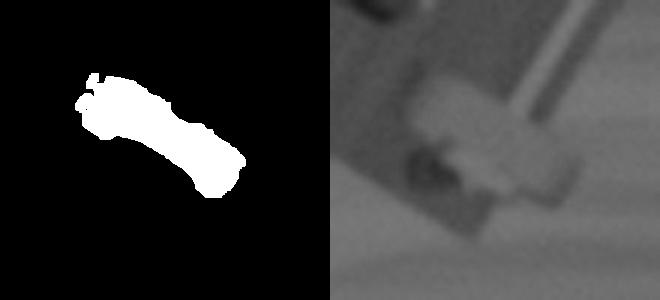

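View pics/m_side.png

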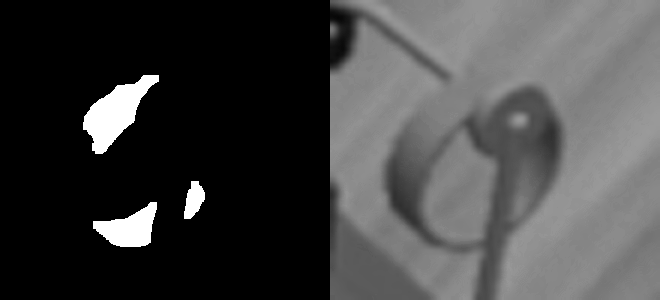

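```bash
python3 - <<'E'
from h import *
from workcell import job
f=frame("top");a=cv2.imread("pics/top0.png")[...,::-1]
d=cv2.absdiff(a,f["img"]).max(2)
for nm,(u,v) in dict(bottle=(388,209),jar=(180,260),block=(255,300),thin=(194,222)).items(): print(nm,d[v-15:v+15,u-15:u+15].mean().round(1),d[v-15:v+15,u-15:u+15].max())
print(monitor.state()["force"],monitor.state()["time_s"],job.job_done())
E
```

```text
bottle 3.5 17
jar 2.9 9
block 2.2 8
thin 3.0 17
the job is handed in; nothing more can be done
[-0.35860447  0.62518172  0.23924544] 17.55 None
```

The job is handed in at 17.6 s, with the keeper bolt drawn fully back and the broad bangle hanging against the stop disc. `job_done` reports no verdict.

- **Bolt:** I pushed the peg with shut fingers until it met its stop, with a reading of about 16 N at the wrist. It was left drawn. In the last picture the peg lines up with a 65 mm draw.
- **Bangle:** I held it by its sides at 4 N rather than pushing from behind, and slid it round both bends. It then met the disc, with a wrist reading of about 5–6 N. I opened the fingers, lifted clear and drew the arm well away.
- **Position at the stop:** The fit to the final top picture puts the bangle's centre at rack y of about 103 mm, against 102 mm when touching, turned about 2 degrees. I see no gap, but the picture only resolves about 2 mm. I did not push it a second time to confirm contact.
- **Checks that disagreed:**
  - The fit that added the side picture was poor, because its colour mask broke up, so I gave it no weight.
  - The finger opening read 66 mm on the 68 mm ring, so the pads probably held it slightly off its widest point.
- **Other things:** The bottle, jar, block and thin bangle look the same in the first and last top pictures.

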